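# Press a heel block in the ratchet bench clamp

### The arm

A 6-joint arm with a two-finger parallel gripper is mounted at the origin on the work surface. World frame = base frame: x ahead of the robot, y to its left, z up, the work surface at z = 0. Lengths are in m, angles in degrees, forces in N, time in s.
With the tool pointing down it reaches from about 0.4 to 0.825 m from the base axis. Payload 7 kg.
Tool frame: the origin (TCP) lies at the very end of the fingers, on their centre line; the grasp point (between the pads) lies 19 mm behind it; x points along the fingers, z is the direction in which the jaws open and shut, and the axes are right-handed (so a half turn about x gives the same grasp; the last joint's range is limited). The gripper opens to 88 mm and grips with 3 to 60 N. Pads are 19 mm wide; open, the fingers measure 130 mm over their backs; the gripper's body (78 mm by 193 mm) begins 47 mm behind the grasp point.
Start: joints at [-57.061, 20.546, 0.682, 0, -70.136, -16.507], TCP at [0.191, -0.647, 0.227] pointing down, gripper open.
Joint ranges: [-176.03, 176.03], [-82.01, 121.73], [-58.28, 71.71], [-173.87, 95.51], [-174.79, -0.11], [-173.66, 173.66]. Speed limits (degrees/s): [136.94, 136.94, 172.46, 180, 180, 180].

### API

Orientations are given as [roll, pitch, yaw] about the fixed x, y, z axes, in that order (R = Rz(yaw) Ry(pitch) Rx(roll)).
In Python, from plant import * gives the robot as it stands.
- The arm moves only by the tool arm_command, never from a script. Its argument "commands" is one flat list of numbers, 5 for each row, row after row: the shift along the tool's x, y, z in mm, then the turn about the tool's x in degrees, then the opening in per cent of the stroke, from 0 (shut) to 100 (fully open). A call has 1 to 5 rows; each row shifts and turns the pose as measured when the row begins, along the tool's axes as they then stand; what a row does not reach is not made up. A row lasts 1/8 s, in which the tool goes at most 62.5 mm and 10.7 degrees, less where a joint would pass 70% of its speed; a pose out of reach is approached as far as the arm can. A call is refused whole if a number of a shift passes 62.5 or a number of a turn 10.7, either way. A call with a gripper value outside its range is refused whole. The fingers move at their own pace and stop on an object; the grip force is fixed at half the most. Time passes only in rows, so rows that do not move let the fingers close. It gives the time, the measured TCP pose, the force and the opening at its end, in the units of the state.
- get_obs(): the state, without advancing time (a new reading comes with each control period).
- snapshot(name): name is "side" or "top" or "wrist"; returns a dict with "frame" (400x640x3 uint8, blue, green, red), "fov_y" (degrees; the focal length in pixels is half the picture's height over the tangent of half this angle, whatever the lens; pixels are square), "cx", "cy" (the principal point, pixels), "world_to_cam" (4x4, takes a point from world to camera coordinates). Camera axes: x right, y up, looking along -z (the intrinsics and any distortion apply to the point x, -y, -z); pixel columns grow to the right and rows downward; lengths in m; the calibration is good to about 2 mm. A picture is of the moment at which its call begins. There is no depth.
- close_job(): hands the job in, once; it reports no verdict.
The state is a dict: "clock": time; "joint_pos": joint angles; "qvel": joint speeds; "tau": joint torques, N m; "tool_pos": TCP position; "orientation": TCP orientation; "force": force on the tool from outside, world axes, zero at the start; "moment": the same for the moment, N m; "opening": finger opening in m.
Only numpy, scipy, OpenCV 4.12 (cv2) and the standard library are available. Lean on these libraries where they do the work, as an engineer would, in place of code of your own. Each camera call takes 0.05 s, during which the arm holds its last target. There are 200 camera calls.

### The job

Pick up the pale heel block, turn it so its blue glued face looks at the clamp's steel anvil, and stand it upright and square on the clamp bed close up to the anvil. Then let go of it and pump the two red squeeze levers (squeeze, let them spring back, squeeze again) until the orange sprung pad presses the block against the anvil and is clearly pushed in, by roughly a third to two thirds of its travel; never push it nearly all the way in, which crushes the block. Finish while still holding the levers squeezed, and leave everything else on the bench where it is.

Things in the scene. Friction and masses are not known exactly. Their poses are not given: they have to be found in the camera images.
- block: Heel block, pale wood, 60 mm long (its x) by 44 wide (its y) by 60 high, about 130 g; the end at its +x is faced with a blue layer (the glued face), the other five faces are bare wood. Origin: centre of its underside, z up. It starts standing on the bench to the left of the clamp, blue face not towards the anvil.
- facing (a point): Centre of the block's blue face: 30 mm along the block's +x from its centre, 30 mm above its underside.
- clamp: Bench clamp, fixed. Origin: on the bench, on its centre line; its +x is the way the jaw drives, to the anvil; z up. Grey base 90 mm wide (y), x = -225 to +135 mm; its top, 12 mm above the bench, is the bed. Steel anvil 84 mm wide, face at x = +98 mm, top 74 mm above the bench. Dark housing 52 mm wide, x = -195 to -65 mm, 80 mm high, carries two red levers. Both sides of the bed are open.
- anvil_face (a point): Centre of the anvil's working face, at clamp x = +98 mm, 42 mm above the bench; the face looks along the clamp's -x.
- pad_face (a point): Centre of the front of the orange jaw pad (40 by 40 mm, 10 mm thick), 42 mm above the bench, facing the anvil. The pad stands 18 mm ahead of the dark jaw head on a spring and is pushed back towards it when it meets the block.
- grip_mid (a point): Midway between the two red levers at the best height to squeeze them: clamp x = -130 mm, 145 mm above the bench. The levers stand one behind the other along the clamp's x, 60 mm over their outer faces at rest (36 mm between the inner ones), 35 mm over the outer faces when fully squeezed. Squeeze them together from above, along the clamp's x.
- lever_b: The front red lever (at clamp +x): its red part is 22 mm wide across the clamp, 12 mm thick, and reaches from 120 to 180 mm above the bench. Origin: its hinge, 70 mm above the bench. The rear lever mirrors it; the two are geared together and always move equally and oppositely.
- lever (a joint): Squeeze of the levers, rad: 0 at rest, 0.165 fully squeezed (hard stop). Let go, they spring back to 0 in about 0.5 s. Needs 3 to 5 N on each against the springs, up to 16 N driving the jaw. Ratchet with 6 mm teeth: the first full squeeze moves the jaw 1 to 8 mm, later ones 6 mm (48 mm per rad once the tooth is caught); going back the jaw stays. Under 0.13 rad it may not catch a new tooth.
- jaw (a joint): Forward travel of the jaw bar, m: the unpressed pad's front face lies at clamp x = this value. It starts between 0 and 20 mm, and cannot be brought back with the levers.
- pad (a joint): How far the pad is pushed in against its spring, m: 0 free, 0.018 bottomed. The clamping force is about 1 N plus 0.9 N per mm.
- spare_block: Bystander: a bare dark-wood heel block 60 by 44 by 60 mm. Origin: centre of underside.
- thread_cone: Bystander: beige cone of thread, 80 mm across, 155 mm tall. Origin: centre of underside.
- tin: Bystander: open round aluminium tin, 100 mm across, 35 mm high. Origin: centre of underside.
- tape_roll: Bystander: brown tape roll lying flat, 90 mm across, 25 mm high. Origin: centre of underside.
- glue_jar: Bystander: closed amber jar with black cap, 60 mm across, 80 mm tall. Origin: centre of underside.
- hammer: Bystander: hammer lying on the bench right of the clamp. Origin: underside.
- awl: Bystander: screwdriver-shaped awl lying at the left front. Origin: underside.
- anvil: The anvil's steel face plate, fixed on the clamp: 80 mm wide, 56 mm high, 4 mm thick. Origin: bottom centre of its working face, 14 mm above the bench.
Not all that is in view belongs to the job. Of the things like the block, leave any that is pink or yellow; of the rest the larger one is meant.

How it is judged:
By the outcome, as a careful person would: the job done as asked, in the order asked, and still so for the second after the job is handed in, while the arm keeps its last pose, push and grip.
It also fails if it takes over 67 s, if anything falls off the work surface, if the arm or the gripper's body presses on something with over 40 N, if the wrist force passes 120 N, or if a joint passes its speed limit or range.

## Working session

There is one attempt and no reset: what is moved stays moved. The work goes in short steps, Python scripts to look and compute and a tool call to move; the robot and the scene stay as the last step left them, time stands still between calls to the robot, and variables do not carry over. Pictures are saved under pics/ and viewed, about 8 in all and at most 12, crops included, and the job is handed in when it is done.

Besides the shell and the picture viewer there is one more tool, called after ">>>" by a JSON object that holds its "api" and its "payload", one argument or row to a line. arm_command: Moves the arm, as the interface text tells. Its arguments: {"type":"object","properties":{"commands":{"type":"array"}},"required":["commands"]}

```bash
mkdir -p pics; ls; cat > h.py <<'E'
from plant import *
import numpy as np, cv2
def shot(n,f):
    s=snapshot(n); cv2.imwrite('pics/'+f,s['frame']); np.save('pics/'+f[:-4]+'.npy',s,allow_pickle=True); return s
def load(f): return np.load('pics/'+f+'.npy',allow_pickle=True).item()
def ray(s,u,v):
    f=200/np.tan(np.radians(s['fov_y'])/2); M=np.array(s['world_to_cam']); R=M[:3,:3]
    d=R.T@np.array([(u-s['cx'])/f,-(v-s['cy'])/f,-1]); return -R.T@M[:3,3],d
def onz(s,u,v,z):
    o,d=ray(s,u,v); return o+d*(z-o[2])/d[2]
def proj(s,p):
    f=200/np.tan(np.radians(s['fov_y'])/2); c=(np.array(s['world_to_cam'])@np.append(p,1))[:3]
    return s['cx']-f*c[0]/c[2], s['cy']+f*c[1]/c[2]
E
python3 - <<'E'
from h import *
for n in ('side','top'):
    s=shot(n,n+'0.png'); print(n,{k:s[k] for k in s if k!='frame'})
print(get_obs())
E
```

```text
pics
side {'fov_y': 55.368972359951506, 'cx': 319.8000350914095, 'cy': 199.19076661842936, 'world_to_cam': array([[-0.96061167, -0.27788485, -0.00228672,  0.51842415],
       [ 0.21050918, -0.73302534,  0.64680735, -0.21520806],
       [-0.18141419,  0.62084931,  0.76265   , -1.09525488],
       [ 0.        ,  0.        ,  0.        ,  1.        ]])}
top {'fov_y': 50.94060419613914, 'cx': 319.2495545907681, 'cy': 201.576957416063, 'world_to_cam': array([[ 0.00928683, -0.99968322, -0.02339265, -0.01823484],
       [ 0.99723027,  0.00753258,  0.07399359, -0.52769629],
       [-0.07379394, -0.02401503,  0.99698432, -1.2954135 ],
       [ 0.        ,  0.        ,  0.        ,  1.        ]])}
{'clock': 0.1, 'joint_pos': array([-5.70600655e+01,  2.05877124e+01,  6.39940685e-01, -1.80552297e-02,
       -7.01341726e+01, -1.65051886e+01]), 'qvel': array([ 0.00658862, -0.18650749,  0.06610797,  0.12828029, -0.05350249,
       -0.09457644]), 'tau': array([-1.51527587e-03, -5.84163880e+01,  2.93750328e+01,  7.01551124e+00,
        1.01531067e-02, -7.89420778e-05]), 'tool_pos': array([ 0.19081589, -0.64702955,  0.22571803]), 'orientation': array([  4.80388295,  89.91631563, 111.23248124]), 'force': array([-0.78584493, -0.57206956,  0.0550606 ]), 'moment': array([ 0.01842479, -0.01359392,  0.01200777]), 'opening': 0.08773161641205826}
```

View pics/top0.png

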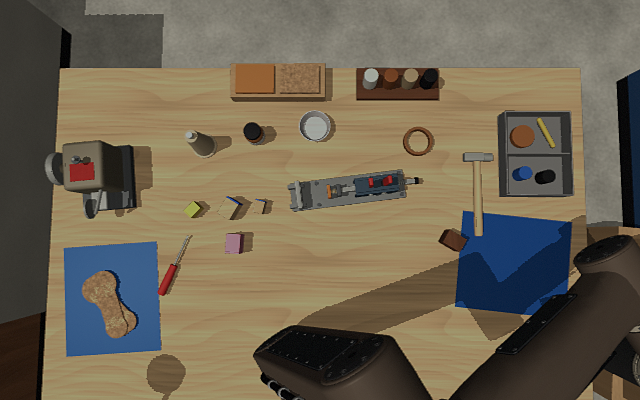

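View pics/side0.png

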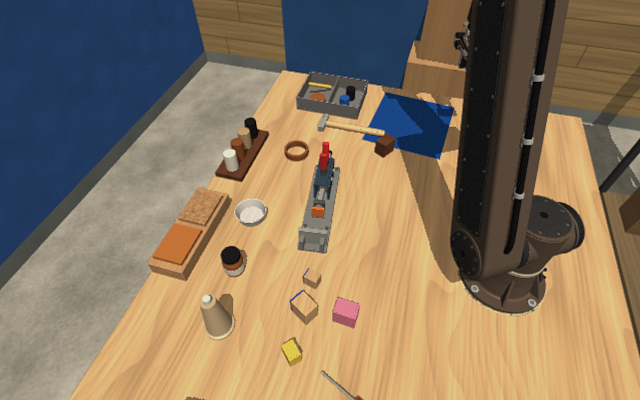

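Candidates in the top view are yellow (193,209), pink (234,243), large pale (230,208) and small pale (261,206). With pink and yellow excluded, the larger pale one at (230,208) fits; I'll confirm it in an enlarged crop.

```bash
python3 - <<'E'
from h import *
a=load('top0')['frame'][165:260,170:430]; b=load('side0')['frame'][240:370,250:380]
a=cv2.resize(a,None,fx=3,fy=3,interpolation=cv2.INTER_CUBIC); b=cv2.resize(b,None,fx=2.3,fy=2.3,interpolation=cv2.INTER_CUBIC)
c=np.zeros((590,780,3),np.uint8); c[:285]=a; c[288:288+b.shape[0],:b.shape[1]]=b
d=cv2.resize(load('side0')['frame'][130:260,280:360],None,fx=2.3,fy=2.3,interpolation=cv2.INTER_CUBIC); c[288:288+d.shape[0],320:320+d.shape[1]]=d
cv2.imwrite('pics/crop1.png',c)
E
```

```text
(no output)
```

View pics/crop1.png

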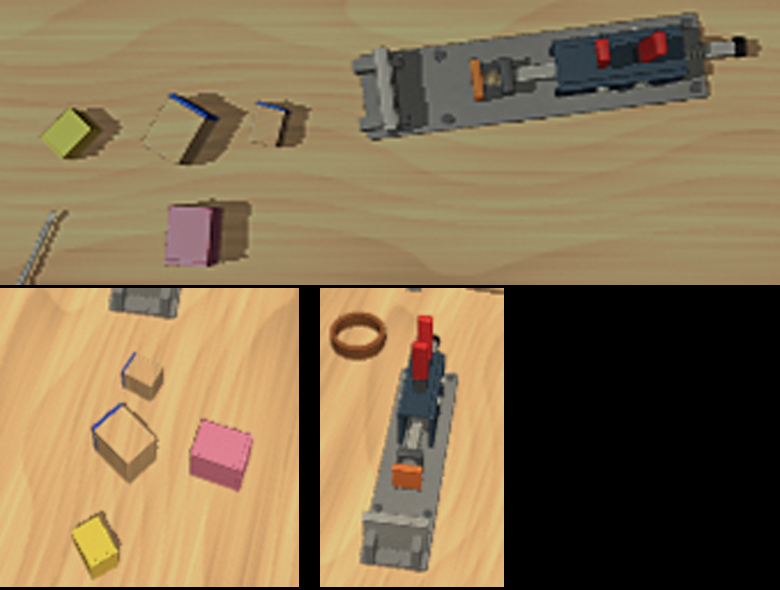

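The crop confirms it: the large pale block with the blue face, its top corners at crop (172,95), (217,118), (183,162) and (142,141). The blue face looks up-right. The anvil is at the clamp's left end.

```bash
cat >> h.py <<'E'
from scipy.spatial.transform import Rotation as Ro
def R(o): return Ro.from_euler('xyz',o['orientation'],degrees=True).as_matrix()
def delta(target):
    o=get_obs(); r=R(o); d=np.array(target)-o['tool_pos']
    print('t',o['clock'],'pos',o['tool_pos'].round(4),'shift mm',(r.T@d*1000).round(1),'zyaw',np.degrees(np.arctan2(r[1,2],r[0,2])).round(2),'xax',r[:,0].round(3),'open',o['opening'],'j6',o['joint_pos'][5].round(1),'F',np.round(o['force'],1))
E
python3 - <<'E'
from h import *
s=load('top0')
p=np.array([[172,95],[217,118],[183,162],[142,141]])/3+[170,165]
P=np.array([onz(s,u,v,.06) for u,v in p]); print(P.round(3),P.mean(0).round(3))
print('yaw',[np.degrees(np.arctan2(*(P[a]-P[b])[1::-1])) for a,b in((1,2),(0,3))])
hsv=cv2.cvtColor(s['frame'],cv2.COLOR_BGR2HSV); H,S,V=cv2.split(hsv)
org=((H>5)&(H<16)&(S>170)&(V>120)); org[:170]=0; org[220:]=0; org[:,:310]=0;org[:,350:]=0
red=((H<4)|(H>175))&(S>180)&(V>90); red[:160]=0;red[200:]=0;red[:,:350]=0;red[:,410:]=0
for m,z in((org,.062),(red,.18)):
    n,l,st,c=cv2.connectedComponentsWithStats(m.astype(np.uint8))
    for i in range(1,n):
        if st[i,4]>8: print(st[i],c[i],onz(s,*c[i],z).round(3))
b=np.array([[357,60],[373,138],[695,14],[707,97]])/3+[170,165]
B=np.array([onz(s,u,v,.012) for u,v in b]); print(B.round(3))
delta([.5,.2,.2])
E
```

```text
[[0.538 0.266 0.06 ]
 [0.515 0.219 0.06 ]
 [0.47  0.253 0.06 ]
 [0.491 0.295 0.06 ]] [0.503 0.259 0.06 ]
yaw [np.float64(-36.76854816251087), np.float64(-32.000892946999144)]
[327 185   4  13  33] [328.63636364 191.27272727] [ 0.556 -0.043  0.062]
[383 175   9  10  59] [387.37288136 179.83050847] [ 0.577 -0.204  0.18 ]
[369 178   4   8  23] [370.56521739 181.08695652] [ 0.573 -0.158  0.18 ]
[[ 0.58   0.083  0.012]
 [ 0.498  0.065  0.012]
 [ 0.631 -0.273  0.012]
 [ 0.544 -0.285  0.012]]
t 0.1 pos [ 0.1908 -0.647   0.2257] shift mm [  26.7 -536.1  725. ] zyaw 106.43 xax [-0.001  0.001 -1.   ] open 0.08773161641205826 j6 -16.5 F [-0.8 -0.6  0.1]
```

>>> {"api": "arm_command", "payload": {
  "commands": [-10,-48,36,0,100,-10,-48,36,0,100,-10,-48,36,0,100,0,-50,37,0,100,0,-50,37,0,100]
}}

```text
clock: 0.72
tool_pos: [0.3738, -0.4013, 0.2531]
orientation: [17.6, 89.6, 123.6]
force: [1.2, -0.0, 0.1]
opening: 0.0875
```

```bash
python3 -c "
from h import *
delta([.503,.259,.25])"
```

```text
t 0.725 pos [ 0.3738 -0.4013  0.2531] shift mm [   6.5 -306.1  599.1] zyaw 105.99 xax [-0.004  0.006 -1.   ] open 0.0874580642895727 j6 -47.2 F [ 1.2 -0.   0.1]
```

>>> {"api": "arm_command", "payload": {
  "commands": [0,-27,55,0,100,0,-27,55,0,100,0,-27,55,0,100,0,-27,55,0,100,0,-27,55,0,100]
}}

```text
clock: 1.35
tool_pos: [0.4284, -0.0936, 0.2535]
orientation: [19.4, 89.5, 125.4]
force: [2.2, 0.4, -0.6]
opening: 0.0877
```

>>> {"api": "arm_command", "payload": {
  "commands": [0,-27,55,0,100,0,-27,55,0,100,0,-27,55,0,100,0,-27,55,0,100,0,0,0,10,100]
}}

```text
clock: 1.98
tool_pos: [0.47, 0.1566, 0.2549]
orientation: [22.6, 89.5, 118.7]
force: [-0.3, -0.9, -1.2]
opening: 0.0873
```

>>> {"api": "arm_command", "payload": {
  "commands": [0,0,0,10,100,0,0,0,10,100,0,0,0,10,100,0,0,0,10,100,0,0,0,0,100]
}}

```text
clock: 2.6
tool_pos: [0.4685, 0.1578, 0.2528]
orientation: [91.2, 89.4, 146.2]
force: [0.0, -0.4, 0.3]
opening: 0.0879
```

```bash
python3 -c "
from h import *
delta([.503,.259,.25])
s=shot('wrist','w1.png'); print(s['fov_y'],s['cx'],s['cy'],s['world_to_cam'])"
```

```text
t 2.6 pos [0.4685 0.1578 0.2528] shift mm [  3.1  29.8 102.7] zyaw 54.98 xax [-0.008  0.005 -1.   ] open 0.08787542988793899 j6 -165.8 F [ 0.  -0.4  0.3]
60.58735787980654 318.25529887010043 200.6957574361563 [[ 5.74412565e-01  8.18565555e-01  7.98130521e-04 -3.98966506e-01]
 [-7.93398998e-01  5.56991807e-01 -2.45516102e-01  3.19227674e-01]
 [-2.01415576e-01  1.40394298e-01  9.69392184e-01 -3.41999524e-01]
 [ 0.00000000e+00  0.00000000e+00  0.00000000e+00  1.00000000e+00]]
```

View pics/w1.png

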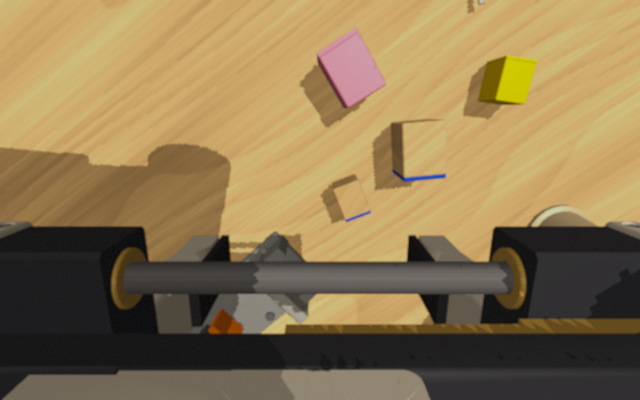

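The wrist view shows the big block's top face at about (403,121), (443,119), (446,175) and (404,179), with the blue edge at the bottom.

```bash
python3 - <<'E'
from h import *
s=load('w1'); f=s['frame']
cv2.imwrite('pics/w1c.png',cv2.resize(f[100:200,370:470],None,fx=5,fy=5,interpolation=cv2.INTER_CUBIC))
P=np.array([onz(s,u,v,.06) for u,v in((404,179),(446,175),(443,119),(403,121))]); print(P.round(4),P.mean(0))
print([np.linalg.norm(P[i]-P[i-1]).round(4) for i in range(4)],[np.degrees(np.arctan2(*(P[a]-P[b])[1::-1])).round(1) for a,b in((1,2),(0,3),(0,1),(3,2))])
E
```

```text
[[0.5185 0.2323 0.06  ]
 [0.5399 0.2701 0.06  ]
 [0.489  0.2959 0.06  ]
 [0.4678 0.2623 0.06  ]] [0.50379164 0.26515822 0.06      ]
[np.float64(0.0589), np.float64(0.0435), np.float64(0.057), np.float64(0.0398)] [np.float64(-26.8), np.float64(-30.6), np.float64(-119.5), np.float64(-122.3)]
```

View pics/w1c.png

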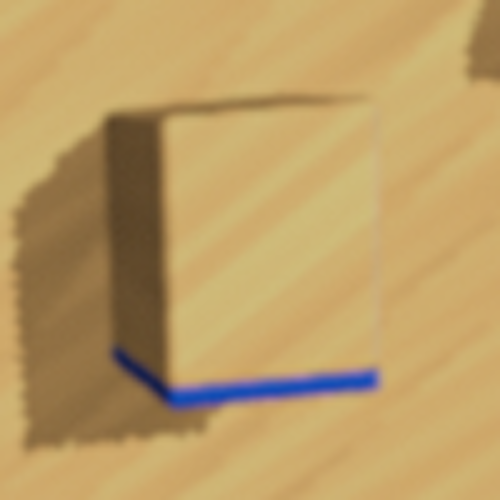

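```bash
python3 - <<'E'
from h import *
s=load('w1')
P=np.array([onz(s,u,v,.06) for u,v in((404.4,181),(445.8,177.2),(445,119.8),(402.7,122.4))]); print(P.round(4),P.mean(0))
print([np.linalg.norm(P[i]-P[i-1]).round(4) for i in range(4)],[np.degrees(np.arctan2(*(P[a]-P[b])[1::-1])).round(1) for a,b in((1,2),(0,3),(0,1),(3,2))])
delta([*P.mean(0)[:2],.25])
E
```

```text
[[0.5205 0.2316 0.06  ]
 [0.5418 0.2688 0.06  ]
 [0.4908 0.2971 0.06  ]
 [0.4688 0.2613 0.06  ]] [0.50547797 0.26470653 0.06      ]
[np.float64(0.0597), np.float64(0.0429), np.float64(0.0583), np.float64(0.0421)] [np.float64(-29.1), np.float64(-29.9), np.float64(-119.7), np.float64(-121.6)]
t 2.65 pos [0.4686 0.1577 0.2528] shift mm [  3.1  30.9 108.9] zyaw 55.12 xax [-0.008  0.005 -1.   ] open 0.08756730014792823 j6 -165.7 F [-0.1  0.4 -0.4]
```

>>> {"api": "arm_command", "payload": {
  "commands": [0,15,54,0,100,0,15,54,0,100,30,0,0,-5,100,30,0,0,0,100,0,0,0,0,100]
}}

```text
clock: 3.28
tool_pos: [0.5062, 0.2671, 0.1918]
orientation: [81.2, 89.5, 142.7]
force: [-0.5, -0.6, 0.3]
opening: 0.0877
```

```bash
python3 -c "
from h import *
delta([.5055,.2647,.021])"
```

```text
t 3.275 pos [0.5062 0.2671 0.1918] shift mm [170.8  -2.1  -2.7] zyaw 61.46 xax [-0.007  0.006 -1.   ] open 0.087713448689029 j6 -165.3 F [-0.5 -0.6  0.3]
```

>>> {"api": "arm_command", "payload": {
  "commands": [50,-1,-1,1,100,50,0,0,0,100,40,0,0,0,100,20,0,0,0,100,0,0,0,0,100]
}}

```text
clock: 3.9
tool_pos: [0.5108, 0.2697, 0.0355]
orientation: [21.0, 89.3, 82.1]
force: [-0.4, 0.6, 0.3]
opening: 0.0878
```

```bash
python3 -c "
from h import *
delta([.5055,.2647,.021])"
```

```text
t 3.9 pos [0.5108 0.2697 0.0355] shift mm [14.4  2.2 -7.1] zyaw 61.14 xax [ 0.002  0.011 -1.   ] open 0.08778772583374159 j6 -165.4 F [-0.4  0.6  0.3]
```

>>> {"api": "arm_command", "payload": {
  "commands": [9,2,-7,1,100,4,0,0,0,100,0,0,0,0,30,0,0,0,0,0,0,0,0,0,0]
}}

```text
clock: 4.53
tool_pos: [0.5078, 0.2663, 0.0265]
orientation: [6.5, 89.0, 66.7]
force: [0.3, -0.9, -0.1]
opening: 0.0632
```

>>> {"api": "arm_command", "payload": {
  "commands": [0,0,0,0,0,0,0,0,0,0,0,0,0,0,0,-15,0,0,0,0,-30,0,0,0,0]
}}

```text
clock: 5.15
tool_pos: [0.5059, 0.2641, 0.071]
orientation: [17.4, 89.3, 77.6]
force: [0.6, 0.6, -1.2]
opening: 0.0438
```

>>> {"api": "arm_command", "payload": {
  "commands": [-50,0,0,0,0,-50,0,0,0,0,-50,0,0,0,0,-20,0,0,0,0,0,0,0,0,0]
}}

```text
clock: 5.78
tool_pos: [0.5053, 0.2618, 0.2531]
orientation: [6.0, 88.9, 66.2]
force: [0.0, 0.1, -1.8]
opening: 0.0441
```

```bash
python3 -c "
from h import *
delta([.5055,.2647,.021])"
```

```text
t 5.775 pos [0.5053 0.2618 0.2531] shift mm [232.1   0.9  -1.6] zyaw 60.2 xax [ 0.007  0.017 -1.   ] open 0.04406823409384319 j6 -166.5 F [ 0.   0.1 -1.8]
```

>>> {"api": "arm_command", "payload": {
  "commands": [0,-33,-40,0,0,0,-33,-40,0,0,0,-33,-40,0,0,0,-33,-40,0,0,0,0,0,-10.5,0]
}}

```text
clock: 6.4
tool_pos: [0.5379, 0.0514, 0.2442]
orientation: [19.3, 89.1, 90.3]
force: [-0.3, 1.2, -0.9]
opening: 0.0439
```

>>> {"api": "arm_command", "payload": {
  "commands": [0,0,0,-10.5,0,0,0,0,-10.5,0,0,0,0,-10.5,0,0,0,0,-10.5,0,0,0,0,-10.5,0]
}}

```text
clock: 7.02
tool_pos: [0.5337, 0.0487, 0.2371]
orientation: [7.9, 89.0, 132.7]
force: [0.3, 0.3, -1.9]
opening: 0.0437
```

>>> {"api": "arm_command", "payload": {
  "commands": [0,0,0,-10.5,0,0,0,0,-10.5,0,0,0,0,-10.5,0,0,0,0,-10.5,0,0,0,0,-10.5,0]
}}

```text
clock: 7.65
tool_pos: [0.5293, 0.0476, 0.2299]
orientation: [-21.7, 88.6, 156.9]
force: [-0.2, -0.4, -1.5]
opening: 0.0438
```

```bash
python3 -c "
from h import *
delta([.5480,.007,.2])
s=shot('wrist','w2.png');shot('top','t2.png')"
```

```text
t 7.65 pos [0.5293 0.0476 0.2299] shift mm [ 29.1  40.4 -20.4] zyaw 178.54 xax [-0.023  0.01  -1.   ] open 0.04376990619154757 j6 -26.5 F [-0.2 -0.4 -1.5]
```

View pics/w2.png

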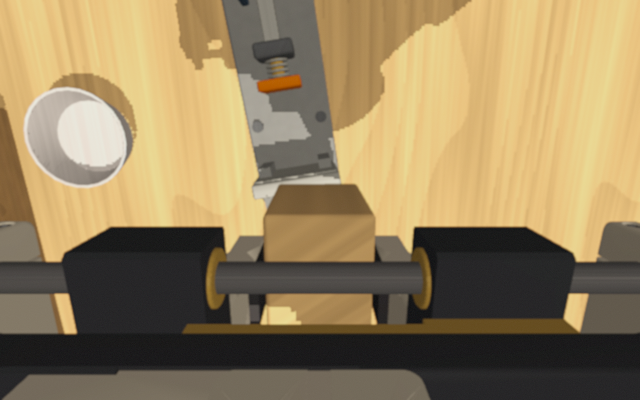

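The held block's bare face shows at (320,220). The clamp runs from (265,5) down to the anvil plate around (265–338, 170–190). The orange pad is at (280,85).

```bash
python3 - <<'E'
from h import *
s=load('w2'); f=s['frame']; S=cv2.cvtColor(f,cv2.COLOR_BGR2HSV)[...,1]
m=(S<60).astype(np.uint8); 
L=[];Rr=[]
for v in range(8,150,4):
    a=[u for u in range(205,300) if m[v,u:u+4].all()]; b=[u for u in range(380,300,-1) if m[v,u-3:u+1].all()]
    if a:L.append((a[0]-.5,v))
    if b:Rr.append((b[0]+.5,v))
for E in (L,Rr):
    P=np.array([onz(s,u,v,.012)[:2] for u,v in E]); 
    vx,vy,x0,y0=cv2.fitLine(P.astype(np.float32),cv2.DIST_HUBER,0,.001,.001).ravel()
    r=(P-[x0,y0])@[-vy,vx]; print('yaw',np.degrees(np.arctan2(vy,vx))%180,x0,y0,'res mm',np.abs(r*1000).round(1))
print(L[:5],Rr[:5])
# luminance column along the anvil
g=cv2.cvtColor(f,cv2.COLOR_BGR2GRAY)
for u in(275,290,305,320): print(u,g[150:195,u])
H=cv2.cvtColor(f,cv2.COLOR_BGR2HSV); o=((H[...,0]>4)&(H[...,0]<17)&(H[...,1]>200)&(H[...,2]>90)); o[120:]=0;o[:,:240]=0;o[:,320:]=0
c=max(cv2.findContours(o.astype(np.uint8),0,2)[0],key=cv2.contourArea); print(cv2.approxPolyDP(c,2,True).ravel(), cv2.boundingRect(c))
E
```

```text
yaw 97.58382 0.6035796 -0.05056483 res mm [0.1 0.1 0.2 0.4 0.4 0.3 0.1 0.  0.2 0.3 0.5 0.3 0.2 0.  0.1 0.3 0.5 0.4
 0.2 0.1 0.1 0.3 0.6 0.4 0.3 0.1 0.  0.2 0.4 0.5 0.3 0.2 0.  0.2 0.3 0.5]
yaw 97.68601 0.5155079 -0.048414122 res mm [0.2 0.2 0.4 0.  0.4 0.2 0.2 0.4 0.  0.5 0.1 0.3 0.3 0.1 0.5 0.1 0.3 0.3
 0.1 0.5 0.1 0.4 0.3 0.2 0.5 0.  0.4 0.2 0.2 0.4 0.  0.6 0.2 0.2 0.7 0.1]
[(223.5, 8), (224.5, 12), (225.5, 16), (226.5, 20), (226.5, 24)] [(313.5, 8), (314.5, 12), (314.5, 16), (315.5, 20), (316.5, 24)]
275 [106 105 105 106 106 104 104 105 104 105 103 101 100 100 100  97  95  94
  90  86  82  80  81  80  81  80  79  78 104 133 130 115 138 167 185 194
 197 198 199 196 190 176 156 133 112]
290 [106 104 106 105 104 105 104 103 103 104 103 104 104 102 103 104 100  90
  83  81  79  79  79  81  78  86 122 150 138 127 152 180 189 176 138  99
  90  89  93  92  92  92  92  92  94]
305 [105 105 105 107 107 107 107 107 106 106 106 107 106 106  97  87  80  78
  80  81  79  78  79  99 126 125 113 134 166 187 195 198 197 181 141 100
  87  87  89  89  89  89  90  89  89]
320 [107 106 104  92  78  68  68  70  77  96 105 108 109 109 109 108 109 105
  94  83  81  93 109 111 118 150 180 193 198 199 202 206 206 190 149 102
  90  90  92  93  94  93  95  93  94]
[300  81 297  75 262  81 258  86 262  91 299  86] (258, 75, 43, 17)
```

```bash
cat >> h.py <<'E'
cy=np.radians(97.63); A=np.array([np.cos(cy),np.sin(cy)]); Bv=np.array([-A[1],A[0]])
C0=np.array([.5595,-.0495]); C0=C0+A*((np.array([.5573,-.0583])-C0)@A)
def cl(P): d=np.array(P)[:2]-C0; return (np.array([d@A,d@Bv])*1000).round(1)
E
python3 - <<'E'
from h import *
print('C0',C0)
s=load('top0'); f=s['frame']; 
def samp(x,y,z):
    p=C0+A*x/1000+Bv*y/1000; u,v=proj(s,[*p,z]); return cv2.getRectSubPix(f,(1,1),(float(u),float(v)))[0,0]
for y in(-38,-34,34,38):
    print(y,'rear',[int(np.ptp(samp(x,y,.012).astype(int))) for x in range(-245,-205,2)])
    print(y,'front',[int(np.ptp(samp(x,y,.012).astype(int))) for x in range(115,160,2)])
w=load('w2'); o,_=ray(w,320,200); print('cam',o,cl(o))
for u,a,b in((275,177.5,182),(290,175.5,180),(305,172.7,177)):
    print(u,[(z,cl(onz(w,u,v,z))) for v in(a,b) for z in(.014,.07,.074)])
print('pad',[ (q,cl(onz(w,*q,.062)),cl(onz(w,*q,.022))) for q in((262,91),(299,86),(258,86),(297,75))])
E
```

```text
C0 [ 0.56061929 -0.05785534]
-38 rear [55, 56, 56, 56, 55, 54, 54, 55, 56, 59, 54, 39, 17, 3, 3, 2, 1, 1, 2, 2]
-38 front [9, 7, 6, 5, 5, 4, 4, 4, 4, 3, 3, 3, 2, 9, 26, 43, 54, 56, 55, 55, 55, 55, 54]
-34 rear [52, 53, 53, 53, 52, 52, 52, 54, 54, 56, 52, 32, 15, 5, 2, 1, 1, 1, 1, 1]
-34 front [10, 10, 10, 8, 6, 6, 5, 5, 6, 5, 4, 4, 3, 5, 21, 39, 54, 58, 59, 61, 63, 63, 63]
34 rear [60, 59, 60, 61, 62, 62, 62, 62, 64, 59, 51, 26, 11, 3, 2, 1, 1, 2, 1, 1]
34 front [9, 9, 8, 5, 4, 4, 4, 4, 3, 2, 2, 3, 3, 9, 31, 56, 60, 60, 60, 59, 58, 59, 60]
38 rear [61, 60, 61, 61, 60, 61, 61, 61, 64, 62, 56, 29, 6, 3, 2, 3, 2, 2, 1, 1]
38 front [5, 2, 4, 5, 5, 5, 5, 5, 3, 2, 20, 40, 56, 62, 60, 59, 58, 57, 59, 59, 60, 61, 62]
cam [ 0.53117234 -0.02220699  0.38603598] [39.2 24.5]
275 [(0.014, array([108.1, -26.2])), (0.07, array([ 97.8, -18.5])), (0.074, array([ 97., -18.])), (0.014, array([113.1, -27.1])), (0.07, array([102. , -19.4])), (0.074, array([101.2, -18.8]))]
290 [(0.014, array([108.6,  -9.4])), (0.07, array([98.2, -4.3])), (0.074, array([97.4, -4. ])), (0.014, array([113.6, -10.4])), (0.07, array([102.4,  -5.1])), (0.074, array([101.6,  -4.7]))]
305 [(0.014, array([108.2,   7.4])), (0.07, array([97.9, 10. ])), (0.074, array([97.1, 10.1])), (0.014, array([113. ,   6.6])), (0.07, array([101.9,   9.3])), (0.074, array([101.1,   9.5]))]
pad [((262, 91), array([ 19.6, -15.9]), array([ 17.2, -20.9])), ((299, 86), array([20.6, 17.6]), array([18.3, 16.8])), ((258, 86), array([ 14.8, -18.6]), array([ 11.8, -23.9])), ((297, 75), array([11.2, 17.5]), array([ 7.7, 16.6]))]
```

```bash
python3 - <<'E'
from h import *
o=get_obs(); r=R(o); w=load('w2'); g=cv2.cvtColor(w['frame'],cv2.COLOR_BGR2GRAY)
for u in(300,320,340): print(g[205:222,u], g[178:192,u])
print('row 200', g[200,262:280], g[200,358:376])
def tool(u,v,x):
    c,d=ray(w,u,v); c=r.T@(c-o['tool_pos']); d=r.T@d; return ((c+d*(x-c[0])/d[0])*1000).round(1)
for h in(.0235,.0265): print(h,[tool(u,214,-.06+h) for u in(265,374)],[tool(u,185,h) for u in (275,357)])
E
```

```text
[ 92  93  92  93  92  92  91  93  97 108 121 130 135 136 138 139 140] [140 171 188 195 195 179 140  99  87  89  89  91  90  90]
[ 94  96  95  97  95  97  98  96 102 113 126 134 139 141 142 142 140] [198 199 202 206 206 190 149 102  90  90  92  93  94  93]
[ 92  92  91  90  93  91  93  93  97 107 120 128 132 135 136 137 136] [185 189 193 192 186 160 119  91  87  88  89  89  90  90]
row 200 [201 181 166 167 171 172 172 170 158 131 102  91  92  93  95  93  95  95] [ 92  93  93  93  93  96 113 152 188 205 208 206 207 209 209 206 204 202]
0.0235 [array([-36.5,  31.2, -19.7]), array([-36.5,  31.3,  20.3])] [array([ 23.5,  28.9, -23.4]), array([23.5, 29.1, 20.7])]
0.0265 [array([-33.5,  30.2, -20.2]), array([-33.5,  30.4,  20.8])] [array([ 26.5,  28.3, -23.8]), array([26.5, 28.4, 21.1])]
```

>>> {"api": "arm_command", "payload": {
  "commands": [0,22,-11,-9,0,0,22,-11,0,0,0,0,0,0,0]
}}

```text
clock: 8.12
tool_pos: [0.5526, 0.004, 0.2268]
orientation: [-26.1, 88.4, 160.7]
force: [-0.1, 0.4, -1.7]
opening: 0.0439
```

```bash
python3 -c "
from h import *
delta([.5528,.0006,.1])"
```

```text
t 8.125 pos [0.5526 0.004  0.2268] shift mm [126.7   4.9  -3. ] zyaw -173.21 xax [-0.026  0.009 -1.   ] open 0.04394344146852877 j6 -12.8 F [-0.1  0.4 -1.7]
```

>>> {"api": "arm_command", "payload": {
  "commands": [45,3,-1,-0.8,0,45,2,-1,0,0,35,0,-1,0,0,0,0,0,0,0]
}}

```text
clock: 8.62
tool_pos: [0.5517, 0.0012, 0.098]
orientation: [-26.6, 88.4, 160.1]
force: [-0.8, -0.2, -0.7]
opening: 0.0442
```

```bash
python3 -c "
from h import *
delta([.5528,.0006,.042])"
```

```text
t 8.625 pos [0.5517 0.0012 0.098 ] shift mm [56.   1.4 -2.5] zyaw -173.28 xax [-0.026  0.009 -1.   ] open 0.04416334649752219 j6 -12.2 F [-0.8 -0.2 -0.7]
```

>>> {"api": "arm_command", "payload": {
  "commands": [28,1,-1,-1,0,22,0,-1,0,0,0,0,0,0,0,0,0,0,0,0]
}}

```text
clock: 9.12
tool_pos: [0.5563, 0.0027, 0.0533]
orientation: [-36.3, 88.8, 151.2]
force: [0.3, -0.4, -2.1]
opening: 0.0439
```

```bash
python3 -c "
from h import *
delta([.5519,.0076,.040])
s=shot('wrist','w3.png'); s=shot('side','s3.png')
a=load('w3')['frame']; b=cv2.resize(s['frame'][110:270,270:400],None,fx=2.4,fy=2.4,interpolation=cv2.INTER_CUBIC)
c=np.zeros((400,790,3),np.uint8); c[:,:478]=a[:,80:558]; c[:384,478:790]=b; cv2.imwrite('pics/c3.png',c)"
```

```text
t 9.125 pos [0.5563 0.0027 0.0533] shift mm [13.4 -5.2  3.5] zyaw -172.5 xax [-0.019  0.01  -1.   ] open 0.04387523032651135 j6 -11.4 F [ 0.3 -0.4 -2.1]
```

View pics/c3.png

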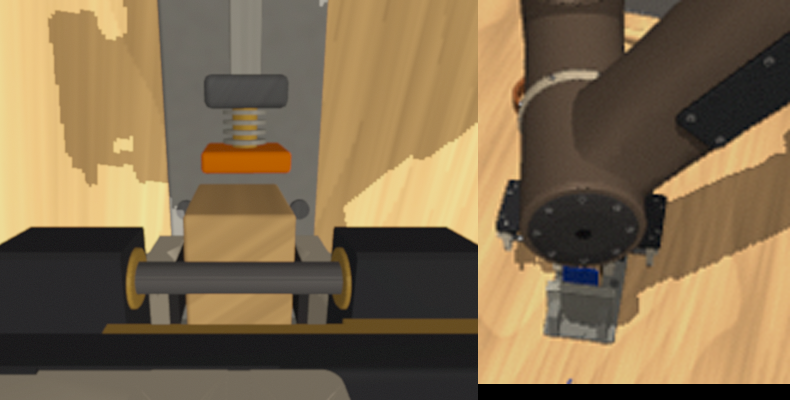

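The blue face looks at the anvil (side view), and the block is in line with the orange pad at (245,158). Next I slide to the anvil and lower.

>>> {"api": "arm_command", "payload": {
  "commands": [6,-2,3,0,0,5,-3,0,0,0,0,0,0,0,0,0,0,0,0,0]
}}

```text
clock: 9.72
tool_pos: [0.5526, 0.008, 0.0431]
orientation: [-41.6, 88.9, 145.8]
force: [-0.1, -0.3, -1.1]
opening: 0.0439
```

```bash
python3 -c "
from h import *
delta([.5519,.0076,.0375])"
```

```text
t 9.725 pos [0.5526 0.008  0.0431] shift mm [5.6 0.3 0.7] zyaw -172.51 xax [-0.017  0.011 -1.   ] open 0.043917645953370645 j6 -12.0 F [-0.1 -0.3 -1.1]
```

>>> {"api": "arm_command", "payload": {
  "commands": [3,0,0.5,0,0,2,0,0,0,0,0,0,0,0,0]
}}

```text
clock: 10.1
tool_pos: [0.5522, 0.0082, 0.0389]
orientation: [-42.7, 88.9, 144.8]
force: [0.3, -0.7, -1.0]
opening: 0.0444
```

>>> {"api": "arm_command", "payload": {
  "commands": [1.5,0,0,0,0,1,0,0,0,0,0,0,0,0,0]
}}

```text
clock: 10.48
tool_pos: [0.5524, 0.0083, 0.0389]
orientation: [-44.7, 88.9, 142.9]
force: [-0.7, -0.9, -2.3]
opening: 0.0436
```

>>> {"api": "arm_command", "payload": {
  "commands": [2,0,0,0,0,2,0,0,0,0,0,0,0,0,0]
}}

```text
clock: 10.85
tool_pos: [0.5527, 0.0088, 0.0389]
orientation: [-48.4, 89.0, 139.3]
force: [-0.4, -0.1, -1.9]
opening: 0.0437
```

```bash
python3 -c "
from h import *
delta([.5519,.0076,.0375])"
```

```text
t 10.85 pos [0.5527 0.0088 0.0389] shift mm [1.4 1.1 0.9] zyaw -172.37 xax [-0.013  0.011 -1.   ] open 0.04368707481137281 j6 -12.0 F [-0.4 -0.1 -1.9]
```

>>> {"api": "arm_command", "payload": {
  "commands": [4,0,0,0,0,0,0,0,0,0]
}}

```text
clock: 11.1
tool_pos: [0.5533, 0.009, 0.038]
orientation: [-52.7, 89.1, 135.0]
force: [0.1, -0.8, -1.8]
opening: 0.0439
```

```bash
python3 - <<'E'
from h import *
delta([.5519,.0076,.0375])
w=shot('wrist','w4.png'); s=shot('side','s4.png')
a=w['frame'][120:340,150:490]; a=cv2.resize(a,None,fx=2.3,fy=2.3,interpolation=cv2.INTER_CUBIC); cv2.imwrite('pics/c4.png',a)
E
```

```text
t 11.1 pos [0.5533 0.009  0.038 ] shift mm [0.5 1.2 1.5] zyaw -172.29 xax [-0.011  0.011 -1.   ] open 0.043908332467795685 j6 -12.0 F [ 0.1 -0.8 -1.8]
```

View pics/c4.png

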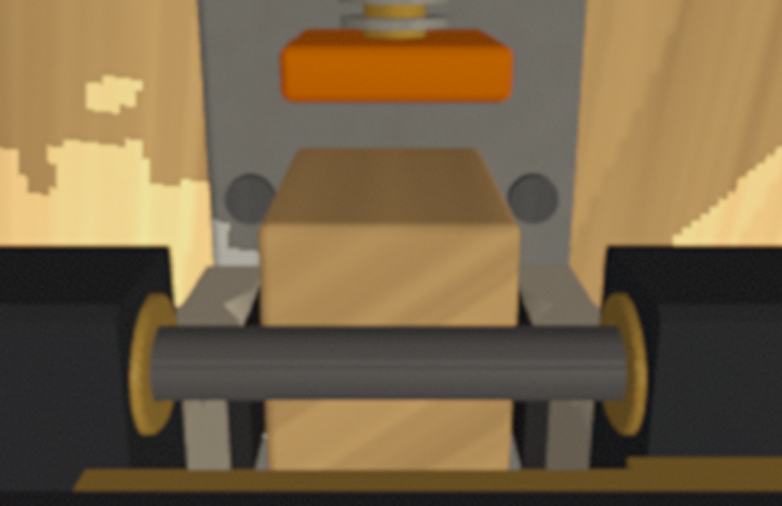

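>>> {"api": "arm_command", "payload": {
  "commands": [4,0,1,0,0,4,0,0,0,0,0,0,0,0,0]
}}

```text
clock: 11.58
tool_pos: [0.5534, 0.0087, 0.0366]
orientation: [-58.7, 89.3, 129.2]
force: [0.1, 0.2, -2.2]
opening: 0.0439
```

>>> {"api": "arm_command", "payload": {
  "commands": [5,0,1,0,0,5,0,0,0,0]
}}

```text
clock: 11.82
tool_pos: [0.5538, 0.0081, 0.0323]
orientation: [-66.5, 89.4, 121.6]
force: [-18.1, 0.9, 45.3]
opening: 0.0438
```

>>> {"api": "arm_command", "payload": {
  "commands": [0,0,0,0,0]
}}

```text
clock: 11.95
tool_pos: [0.5538, 0.0081, 0.0326]
orientation: [-69.1, 89.4, 119.0]
force: [-0.4, 0.5, -1.8]
opening: 0.0439
```

>>> {"api": "arm_command", "payload": {
  "commands": [0,0,0,0,60,0,0,0,0,100,0,0,0,0,100,0,0,0,0,100,-10,0,0,0,100]
}}

```text
clock: 12.58
tool_pos: [0.5529, 0.0076, 0.0398]
orientation: [-47.4, 89.3, 140.6]
force: [-0.3, 0.0, 0.1]
opening: 0.0853
```

>>> {"api": "arm_command", "payload": {
  "commands": [-40,0,0,0,100,-55,0,0,0,100,-50,0,0,0,100,-50,0,0,0,100,0,0,0,0,100]
}}

```text
clock: 13.2
tool_pos: [0.555, 0.0057, 0.2452]
orientation: [-59.0, 89.5, 129.0]
force: [-0.1, -0.1, -0.6]
opening: 0.088
```

```bash
python3 - <<'E'
from h import *
delta([.578,-.187,.24]); 
w=shot('wrist','w5.png'); s=shot('side','s5.png')
c=np.zeros((400,790,3),np.uint8); c[:,:478]=w['frame'][:,80:558]; c[:384,478:790]=cv2.resize(s['frame'][110:270,270:400],None,fx=2.4,fy=2.4,interpolation=cv2.INTER_CUBIC); cv2.imwrite('pics/c5.png',c)
E
```

```text
t 13.2 pos [0.555  0.0057 0.2452] shift mm [  3.7 194.1   4.1] zyaw -171.98 xax [-0.006  0.007 -1.   ] open 0.0880120148524926 j6 -12.2 F [-0.1 -0.1 -0.6]
```

View pics/c5.png

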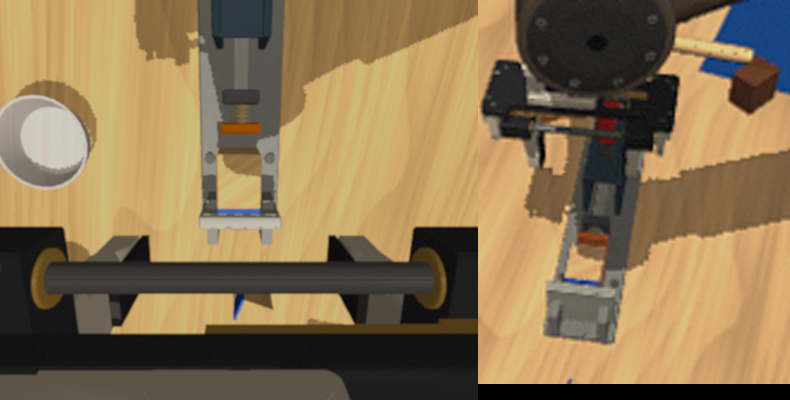

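The block stands upright and square, with its blue edge hard by the anvil (row 212) and the pad at row 128, not yet touching. Now the levers.

>>> {"api": "arm_command", "payload": {
  "commands": [0,55,1,10,100,0,55,-9,10,100,0,50,-18,10,100,0,0,0,10,100,0,0,0,10,100]
}}

```text
clock: 13.92
tool_pos: [0.5702, -0.1614, 0.2326]
orientation: [27.5, 88.6, 164.0]
force: [-0.7, -0.0, -0.9]
opening: 0.0877
```

>>> {"api": "arm_command", "payload": {
  "commands": [0,0,0,10,100,0,0,0,10,100,0,0,0,10,100,0,0,0,10,100,0,0,0,0,100]
}}

```text
clock: 14.55
tool_pos: [0.5657, -0.1617, 0.2244]
orientation: [73.5, 87.7, 168.6]
force: [0.3, -0.2, 0.3]
opening: 0.088
```

```bash
python3 - <<'E'
from h import *
G=C0-A*.130; delta([*G,.24]); 
w=load('w5')
g=w['frame'].astype(int); 
for u in (305,318,330): print(u,(g[203:222,u,0]-g[203:222,u,2]))
for u,v in((297,211),(340,211),(297,153),(341,153)): print(cl(onz(w,u,v,.072)))
E
```

```text
t 14.55 pos [ 0.5657 -0.1617  0.2244] shift mm [-16.3  -9.3 -25.8] zyaw 95.09 xax [-0.039  0.008 -0.999] open 0.0880165283295589 j6 -87.4 F [ 0.3 -0.2  0.3]
305 [-92 -92 -91 -93 -92 -50  39 121 147 122  48  -9 -19 -16 -19 -21 -22 -22
 -22]
318 [-98 -97 -95 -92 -89 -52  36 119 147 123  50  -8 -19 -16 -19 -21 -21 -21
 -21]
330 [-86 -85 -87 -91 -90 -52  37 120 145 129  68   0 -16 -16 -18 -21 -22 -22
 -22]
[ 95.8 -23.3]
[95.6 20. ]
[ 37.5 -22.7]
[37.2 19.6]
```

>>> {"api": "arm_command", "payload": {
  "commands": [0,-5,-13,-2.5,100,0,-4,-13,0,100,0,0,0,0,100]
}}

```text
clock: 14.92
tool_pos: [0.5769, -0.1871, 0.2214]
orientation: [71.0, 87.5, 169.2]
force: [-0.8, -0.3, -0.3]
opening: 0.0876
```

```bash
python3 - <<'E'
from h import *
G=C0-A*.130; delta([*G,.126]); 
E
```

```text
t 14.925 pos [ 0.5769 -0.1871  0.2214] shift mm [95.3 -5.  -1.1] zyaw 98.18 xax [-0.043  0.008 -0.999] open 0.08760442838037108 j6 -81.8 F [-0.8 -0.3 -0.3]
```

>>> {"api": "arm_command", "payload": {
  "commands": [30,-3,0,0.5,100,30,-3,0,0,100,25,0,0,0,100,8,0,0,0,100,0,0,0,0,100]
}}

```text
clock: 15.55
tool_pos: [0.5789, -0.1852, 0.1264]
orientation: [71.0, 87.5, 168.8]
force: [-0.7, -0.2, 0.2]
opening: 0.088
```

```bash
python3 - <<'E'
from h import *
G=C0-A*.130; delta([*G,.126])
s=shot('side','s6.png');t=shot('top','t6.png')
c=np.zeros((400,790,3),np.uint8); c[:384,:384]=cv2.resize(s['frame'][120:248,280:408],None,fx=3,fy=3,interpolation=cv2.INTER_CUBIC);c[:360,390:]=cv2.resize(t['frame'][150:240,285:385],(400,360),interpolation=cv2.INTER_CUBIC); cv2.imwrite('pics/c6.png',c)
E
```

```text
t 15.55 pos [ 0.5789 -0.1852  0.1264] shift mm [ 0.4  1.2 -1.3] zyaw 97.78 xax [-0.042  0.008 -0.999] open 0.0880049418201521 j6 -82.2 F [-0.7 -0.2  0.2]
```

View pics/c6.png

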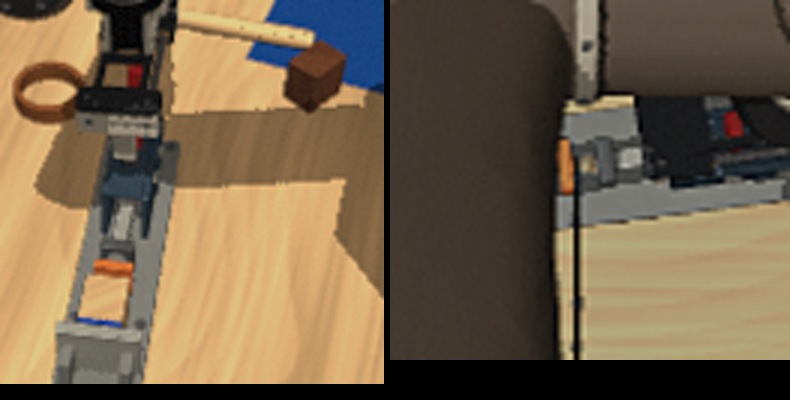

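Fingers straddle the red levers (side crop (130,100)), and the block and pad are both visible at (108,265)–(105,320). First squeeze:

>>> {"api": "arm_command", "payload": {
  "commands": [0,0,0,0,40,0,0,0,0,0,0,0,0,0,0,0,0,0,0,0,0,0,0,0,0]
}}

```text
clock: 16.27
tool_pos: [0.5808, -0.1861, 0.1305]
orientation: [71.4, 87.9, 169.2]
force: [-0.1, -2.6, 3.5]
opening: 0.0433
```

>>> {"api": "arm_command", "payload": {
  "commands": [0,0,0,0,0,0,0,0,0,0,0,0,0,0,0]
}}

```text
clock: 16.65
tool_pos: [0.5808, -0.1862, 0.1307]
orientation: [71.2, 87.9, 169.0]
force: [0.1, -0.1, 1.3]
opening: 0.0352
```

```bash
cat > m.py <<'E'
from h import *
import sys
n=sys.argv[1]; G=C0-A*.130; delta([*G,.126])
def prof(s,y,z,xs):
    out=[]
    for x in xs:
        p=C0+A*x/1000+Bv*y/1000; u,v=proj(s,[*p,z]); out.append(cv2.getRectSubPix(s['frame'],(1,1),(float(u),float(v)))[0,0].astype(float))
    return np.array(out)
# orange-ness (R-B) and darkness along clamp x
t=shot('top','t'+n+'.png'); s=shot('side','s'+n+'.png')
for nm,im in(('top',t),('side',s)):
    h=cv2.cvtColor(im['frame'],cv2.COLOR_BGR2HSV)
    xs=np.arange(-40,60,.5)
    P=np.mean([prof(im,y,.062,xs) for y in range(-4,13,4)],0)
    hs=cv2.cvtColor(P[None].astype(np.uint8),cv2.COLOR_BGR2HSV)[0]
    sat=hs[:,1].astype(int); ok=(sat>190)&(hs[:,2]>90); print(nm,'orange clamp x', xs[ok][[0,-1]] if ok.any() else None)
    print('  sat',sat[::4]); print('  val',hs[::4,2])
E
python3 m.py 7; python3 - <<'E'
E
```

```text
t 16.65 pos [ 0.5808 -0.1862  0.1307] shift mm [ 4.8  2.8 -0.2] zyaw 97.8 xax [-0.036  0.007 -0.999] open 0.03523997421699345 j6 -82.2 F [ 0.1 -0.1  1.3]
top orange clamp x None
  sat [ 16  16  16  16  15  14  14  16  16  14   8   3   6   6   3   6   7  39
  62  59  62  72  64  41  26 116 173 174 168 166 172 161 108  51  66  77
  77  78  78  77  77  74  80  77  74  72  76  76  79  77]
  val [130 131 128 131 133 131 127 111  94  74  66  74  81  86  89  88  77  86
  98 112 119 114  88  56  40  68 143 179 188 177 132  76  33  25  27  30
  33  36  39  40  43  45  48  50  52  53  54  54  55  56]
side orange clamp x [15.5 27.5]
  sat [ 34  32  31  31  31  31  31  31  31  30  31  27  21  19  13  12  12  10
  11  12  23  25  23  27  49 102 149 180 195 195 194 195 199 200 190 163
 141 126 119 122 123 122 122 119 119 119 118 117 116 117]
  val [137 136 138 139 140 140 140 139 138 134 123 104  87  82  80  82  83  78
  70  64  67  82  98 105 115 138 166 200 224 220 208 184 160 152 156 167
 183 205 219 220 220 219 220 220 220 221 221 222 222 223]
```

```bash
cat > m.py <<'E'
from h import *
import sys
def prof(s,y,z,xs):
    o=[]
    for x in xs:
        p=C0+A*x/1000+Bv*y/1000; u,v=proj(s,[*p,z]); o.append(cv2.getRectSubPix(s['frame'],(1,1),(float(u),float(v)))[0,0].astype(float))
    return np.array(o)
def meas(n):
    xs=np.arange(-40,60,.25)
    for nm in('top','side'):
        im=load(nm[0]+n); P=np.mean([prof(im,y,.062,xs) for y in range(-4,13,4)],0)
        hs=cv2.cvtColor(P[None].astype(np.uint8),cv2.COLOR_BGR2HSV)[0].astype(int)
        r=xs[np.argmax((hs[:,1]>100)&(hs[:,2]>60))]; h=xs[np.argmax(hs[:,2]<108)]
        print(n,nm,'pad rear',r,'head rear',h,'diff',r-h)
if __name__=='__main__':
    n=sys.argv[1]; G=C0-A*.130; delta([*G,.126]); shot('top','t'+n+'.png'); shot('side','s'+n+'.png')
    meas(n)
E
python3 -c "
from m import *
meas('6');meas('7')"
```

```text
6 top pad rear 9.5 head rear -26.25 diff 35.75
6 side pad rear 9.5 head rear -18.75 diff 28.25
7 top pad rear 10.0 head rear -25.5 diff 35.5
7 side pad rear 10.0 head rear -18.25 diff 28.25
```

>>> {"api": "arm_command", "payload": {
  "commands": [0,0,0,0,100,0,0,0,0,100,3,2,0,0,100,0,0,0,0,100,0,0,0,0,100]
}}

```text
clock: 17.38
tool_pos: [0.579, -0.1857, 0.127]
orientation: [69.8, 87.9, 167.6]
force: [-0.1, 0.7, -0.8]
opening: 0.0802
```

>>> {"api": "arm_command", "payload": {
  "commands": [0,0,0,0,40,0,0,0,0,0,0,0,0,0,0,0,0,0,0,0,0,0,0,0,0]
}}

```text
clock: 18.0
tool_pos: [0.5786, -0.1864, 0.1276]
orientation: [71.6, 87.9, 169.4]
force: [0.0, -2.5, 1.7]
opening: 0.0412
```

>>> {"api": "arm_command", "payload": {
  "commands": [0,0,0,0,0,0,0,0,0,0,0,0,0,0,0]
}}

```text
clock: 18.38
tool_pos: [0.5786, -0.1865, 0.1277]
orientation: [71.2, 87.9, 169.0]
force: [-0.4, -1.4, 2.9]
opening: 0.0357
```

```bash
python3 m.py 8
```

```text
t 18.375 pos [ 0.5786 -0.1865  0.1277] shift mm [ 1.8  0.7 -0.2] zyaw 97.8 xax [-0.036  0.007 -0.999] open 0.03571206962481334 j6 -82.2 F [-0.4 -1.4  2.9]
8 top pad rear 16.0 head rear -17.75 diff 33.75
8 side pad rear 16.0 head rear -12.25 diff 28.25
```

>>> {"api": "arm_command", "payload": {
  "commands": [0,0,0,0,100,0,0,0,0,100,1,0,0,0,100,0,0,0,0,100,0,0,0,0,100]
}}

```text
clock: 19.1
tool_pos: [0.5785, -0.1857, 0.126]
orientation: [70.1, 87.9, 167.9]
force: [-0.1, -0.1, -0.4]
opening: 0.0803
```

>>> {"api": "arm_command", "payload": {
  "commands": [0,0,0,0,40,0,0,0,0,0,0,0,0,0,0,0,0,0,0,0,0,0,0,0,0]
}}

```text
clock: 19.73
tool_pos: [0.5785, -0.1864, 0.1267]
orientation: [71.6, 87.9, 169.4]
force: [-0.8, -2.5, 2.1]
opening: 0.0416
```

>>> {"api": "arm_command", "payload": {
  "commands": [0,0,0,0,0,0,0,0,0,0,0,0,0,0,0]
}}

```text
clock: 20.1
tool_pos: [0.5785, -0.1865, 0.1268]
orientation: [71.3, 87.9, 169.1]
force: [-0.8, -0.1, 2.6]
opening: 0.0358
```

```bash
python3 m.py 9
```

```text
t 20.1 pos [ 0.5785 -0.1865  0.1268] shift mm [ 0.8  0.6 -0.1] zyaw 97.8 xax [-0.036  0.007 -0.999] open 0.035807323928948 j6 -82.2 F [-0.8 -0.1  2.6]
9 top pad rear -40.0 head rear -11.5 diff -28.5
9 side pad rear 22.0 head rear -6.25 diff 28.25
```

>>> {"api": "arm_command", "payload": {
  "commands": [0,0,0,0,100,0,0,0,0,100,0,0,0,0,100,0,0,0,0,100,0,0,0,0,100]
}}

```text
clock: 20.82
tool_pos: [0.5783, -0.1858, 0.1257]
orientation: [70.2, 87.9, 168.0]
force: [-0.4, 0.0, -0.4]
opening: 0.0806
```

>>> {"api": "arm_command", "payload": {
  "commands": [0,0,0,0,40,0,0,0,0,0,0,0,0,0,0,0,0,0,0,0,0,0,0,0,0]
}}

```text
clock: 21.45
tool_pos: [0.5786, -0.1864, 0.1269]
orientation: [71.6, 87.9, 169.4]
force: [-0.2, -2.5, 2.9]
opening: 0.0417
```

>>> {"api": "arm_command", "payload": {
  "commands": [0,0,0,0,0,0,0,0,0,0,0,0,0,0,0]
}}

```text
clock: 21.82
tool_pos: [0.5786, -0.1865, 0.1271]
orientation: [71.2, 87.9, 169.1]
force: [-0.6, -1.4, 2.5]
opening: 0.0363
```

```bash
python3 m.py 10
```

```text
t 21.825 pos [ 0.5786 -0.1865  0.1271] shift mm [ 1.1  0.7 -0.2] zyaw 97.8 xax [-0.035  0.007 -0.999] open 0.03630701427048106 j6 -82.2 F [-0.6 -1.4  2.5]
10 top pad rear -40.0 head rear -5.75 diff -34.25
10 side pad rear 28.75 head rear -0.25 diff 29.0
```

>>> {"api": "arm_command", "payload": {
  "commands": [0,0,0,0,100,0,0,0,0,100,0,0,0,0,100,0,0,0,0,100,0,0,0,0,100]
}}

```text
clock: 22.55
tool_pos: [0.5783, -0.1858, 0.1258]
orientation: [70.3, 87.9, 168.1]
force: [0.9, -0.4, 0.3]
opening: 0.0803
```

>>> {"api": "arm_command", "payload": {
  "commands": [0,0,0,0,40,0,0,0,0,0,0,0,0,0,0,0,0,0,0,0,0,0,0,0,0]
}}

```text
clock: 23.18
tool_pos: [0.5786, -0.1864, 0.127]
orientation: [71.7, 87.9, 169.5]
force: [-1.5, -0.9, 3.2]
opening: 0.042
```

>>> {"api": "arm_command", "payload": {
  "commands": [0,0,0,0,0,0,0,0,0,0,0,0,0,0,0,0,0,0,0,0]
}}

```text
clock: 23.68
tool_pos: [0.5786, -0.1865, 0.1271]
orientation: [71.3, 87.9, 169.1]
force: [-1.5, -1.0, 2.2]
opening: 0.0363
```

```bash
python3 m.py 11; python3 - <<'E'
from h import *
c=[cv2.resize(load(k)['frame'][190:255,290:345],None,fx=7,fy=7,interpolation=cv2.INTER_CUBIC) for k in('s10','s11')]
cv2.imwrite('pics/c11.png',np.hstack(c))
E
```

```text
t 23.675 pos [ 0.5786 -0.1865  0.1271] shift mm [ 1.1  0.7 -0.1] zyaw 97.8 xax [-0.035  0.007 -0.999] open 0.036287227648117926 j6 -82.2 F [-1.5 -1.   2.2]
11 top pad rear -40.0 head rear -1.5 diff -38.5
11 side pad rear 28.75 head rear 6.0 diff 22.75
```

View pics/c11.png

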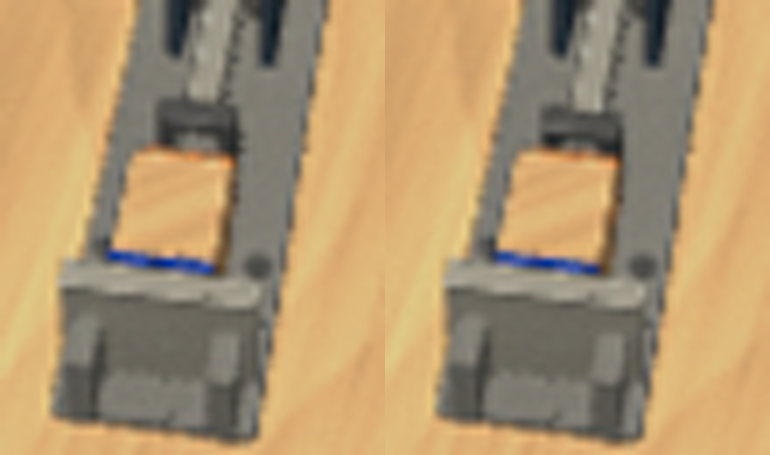

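Head has closed on the pad by about 5.5–6.5 mm, right on the lower limit. I'll release once more and squeeze partway, aiming for ~9 mm, watching the head.

>>> {"api": "arm_command", "payload": {
  "commands": [0,0,0,0,100,0,0,0,0,100,0,0,0,0,100,0,0,0,0,100,0,0,0,0,100]
}}

```text
clock: 24.4
tool_pos: [0.5784, -0.1858, 0.1258]
orientation: [70.2, 87.9, 168.0]
force: [-0.8, 0.1, 0.1]
opening: 0.0807
```

>>> {"api": "arm_command", "payload": {
  "commands": [0,0,0,0,60,0,0,0,0,52,0,0,0,0,50,0,0,0,0,50,0,0,0,0,50]
}}

```text
clock: 25.02
tool_pos: [0.5785, -0.1863, 0.1269]
orientation: [71.3, 87.9, 169.1]
force: [0.1, -2.9, 0.7]
opening: 0.0454
```

>>> {"api": "arm_command", "payload": {
  "commands": [0,0,0,0,50,0,0,0,0,50,0,0,0,0,50,0,0,0,0,50]
}}

```text
clock: 25.52
tool_pos: [0.5786, -0.1864, 0.1269]
orientation: [71.1, 87.9, 168.9]
force: [-1.2, -0.8, 2.6]
opening: 0.044
```

```bash
python3 m.py 12
```

```text
t 25.525 pos [ 0.5786 -0.1864  0.1269] shift mm [ 1.   0.7 -0.2] zyaw 97.79 xax [-0.035  0.007 -0.999] open 0.04404145996643672 j6 -82.2 F [-1.2 -0.8  2.6]
12 top pad rear -40.0 head rear 1.75 diff -41.75
12 side pad rear 27.5 head rear 7.75 diff 19.75
```

>>> {"api": "arm_command", "payload": {
  "commands": [0,0,0,0,47,0,0,0,0,47,0,0,0,0,47,0,0,0,0,47,0,0,0,0,47]
}}

```text
clock: 26.25
tool_pos: [0.5786, -0.1864, 0.127]
orientation: [71.3, 87.9, 169.1]
force: [-1.1, -1.2, 2.2]
opening: 0.0416
```

```bash
python3 m.py 13; python3 - <<'E'
from h import *
c=[cv2.resize(load('s13')['frame'][190:255,290:345],None,fx=7,fy=7,interpolation=cv2.INTER_CUBIC),cv2.resize(load('s13')['frame'][100:255,280:412],(388,455))]
cv2.imwrite('pics/c13.png',np.hstack(c))
E
```

```text
t 26.25 pos [ 0.5786 -0.1864  0.127 ] shift mm [ 1.1  0.7 -0.2] zyaw 97.8 xax [-0.035  0.007 -0.999] open 0.04158485891679722 j6 -82.2 F [-1.1 -1.2  2.2]
13 top pad rear -40.0 head rear 3.0 diff -43.0
13 side pad rear 27.5 head rear 9.25 diff 18.25
```

View pics/c13.png

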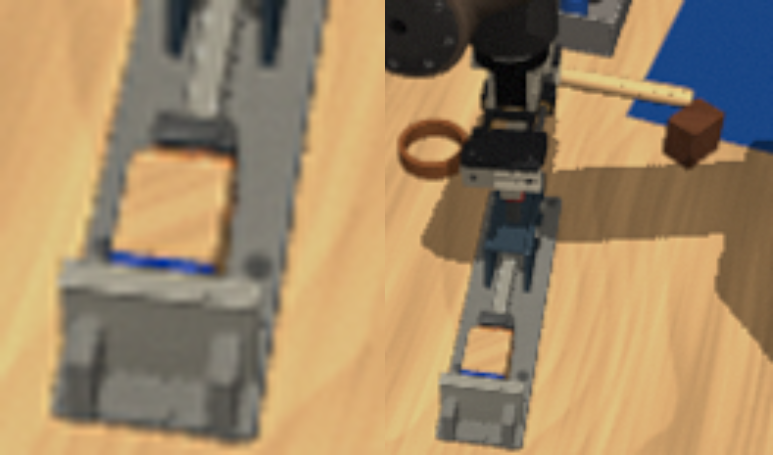

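```bash
python3 -c "
from h import *
print(close_job())"
```

```text
the job is handed in; nothing more can be done
None
```

The heel block is clamped against the anvil with the pad pushed in about 9–10 mm of its 18 mm travel. I handed the job in at about 26 s, still holding the levers squeezed.

- **Block:** I picked the larger pale block with the blue face and left the pink, yellow and small pale ones. I turned it about 130° and set it down upright and square. The blue face looked at the anvil, with its edge within about 2 mm of the anvil face.
- **Pumping:** I made five full squeezes and then one partial squeeze to 41.6 mm over the levers, roughly 0.12 rad. I held that last one when handing in.
- **Final check:** The last side view shows the block still square, with blue at the anvil. The jaw head had moved forward about 28 mm from the start, against the roughly 18 mm needed to reach the block.

Some checks were weak or disagreed:
- **Pad depth:** It is worked out from how far the jaw head moved, because the block nearly hid the pad's rear edge in the side view. The arm hid the pad from the top view, and its step readings there were less regular than the side camera's. I would put the error at about 1 mm.
- **Force spike:** While I was lowering the block onto the bed, the measured force on the tool reached about 45 N for a moment. It came through the held block, not the gripper's body, and it was gone by the next row.
- **Grip tilt:** The gripper was tilted about 2° while pumping, and the levers still worked normally.

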